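# Find the full die box by weight and open it at the hand press

## Robot

A 7-joint arm with a two-finger parallel gripper is mounted at the origin on the work surface. World frame = base frame: x ahead of the robot, y to its left, z up, the work surface at z = 0. Lengths are in m, angles in rad, forces in N, time in s.
With the tool pointing down it reaches from about 0.375 to 0.925 m from the base axis. Payload 3.1 kg.
Tool frame: the origin (TCP) lies between the finger pads; the fingertips stand 19 mm ahead of it and the grasp point (between the pads) is the TCP; z points along the fingers, y is the direction in which the jaws open and shut (so a half turn about z gives the same grasp; the last joint's range is limited). The gripper opens to 85 mm and grips with 20 to 120 N. Pads are 22 mm wide; open, the fingers measure 114 mm over their backs; the gripper's body (76 mm by 85 mm) begins 54 mm behind the grasp point. The pads swing forward as they close: fully open they stand 13 mm farther back than shut.
Start: joints at [-1.315, 0.383, 0.044, 1.598, -0.018, 1.161, -0.05], TCP at [0.225, 0.61, 0.22] pointing down, gripper open.
Joint ranges: [-2.61, 2.61], [-0.41, 2.15], [-1.48, 1.57], [0, 2.5], [-1.57, 4.71], [0.05, 1.97], [-2.85, 2.85]. Speed limits (rad/s): [2.79, 2.79, 3.14, 3.14, 3.14, 3.14, 3.14].

## Interface

Orientations are given as a unit quaternion [x, y, z, w].
In Python, from bench import move_ptp, movel, move_j, move_gripper, pause, inverse_kinematics, read_camera, camera_params, MotionError, sign_off, look_for, tip_of, read_time_s, read_qpos, read_joint_vel, read_effort, read_eef_pos, read_tcp_rot, read_ft_force, read_ft_torque, read_finger_gap gives the robot as it stands. Calls block until the motion is done:
- move_ptp(position, orientation): joint-space move of the TCP to a pose.
- movel(position, orientation=None, speed=0.15): straight line of the TCP; orientation=None keeps the orientation; speed is the mean speed in m/s.
- move_j(angles): joint-space move.
- move_gripper(opening, effort=None): finger opening in m; effort is the grip in N (None keeps the last); returns when the fingers have stopped.
- pause(seconds).
- inverse_kinematics(position, orientation): joint angles nearest the present ones, or None.
- read_camera(name): name is "scene" or "top" or "wrist"; returns the picture (420x560x3 uint8, red, green, blue); there is no depth.
- camera_params(name): a dict with "K" (3x3 intrinsics, pixels), "dist_coeffs" ([k1, k2, p1, p2, k3] as OpenCV has them; the pictures are not rectified), "camera_from_world" (4x4, takes a point from world to camera coordinates). Camera axes: x right, y down, z forward; pixel columns grow to the right and rows downward; lengths in m; the calibration is good to about 2 mm. A picture is of the moment at which its call begins: read the wrist's pose just before it. camera_params takes no time and is no camera call; for the wrist camera it gives the pose at the moment of the call.
A pose or a line that the arm cannot do raises MotionError and nothing moves.
- sign_off(): hands the job in, once; it reports no verdict.
Trained networks look in the newest picture that a camera, given by its name, has taken for a name from the list of things; names that differ only in an ending like _2 or _b are one class to them, and where a whole thing is asked for, a point or a joint stands for the part that bears it (a point fixed in the world has none). Each returns a list of dicts, best first, with "confidence" (0 to 1); they miss things now and then, are a little off and sometimes report something else, mostly with a low value. They report only what shows in the picture. A call takes as long as a camera call.
- look_for(camera, name): "at" ([column, row] in pixels, amid what is visible of it).
- tip_of(camera, name): "at" ([column, row] in pixels: a listed point, or the origin of a listed thing).
Readings, each from a call of its own:
- read_time_s(): time.
- read_qpos(): joint angles.
- read_joint_vel(): joint speeds.
- read_effort(): joint torques, N m.
- read_eef_pos(): TCP position.
- read_tcp_rot(): TCP orientation.
- read_ft_force(): force on the tool from outside, world axes, zero at the start.
- read_ft_torque(): the same for the moment, N m.
- read_finger_gap(): finger opening in m.
Only numpy, scipy, OpenCV 4.12 (cv2) and the standard library are available. Lean on these libraries where they do the work, as an engineer would, in place of code of your own. Each camera call takes 0.05 s, during which the arm holds its last target. There are 200 camera calls.

## Task

Get the hand press ready: clear the sake cup off the teak stand onto the round lacquer coaster, then find which of the identical closed boxes holds the brass dies by lifting each to feel its weight; the empty ones go upright onto the floor of the long boxwood tray and the heavy one upright onto the clear half of the stand, beside the press. Once the heavy box stands there and has been let go, lift the pull end of its lid over the stop lip, slide the lid out along its grooves and lay it flat, pull up, on the stand beside the box. Leave the candle holder and the tea caddy standing where they are.

Things in the scene. Friction and masses are not known exactly. Their poses are not given: they have to be found in the camera images.
- box_a: One of the identical closed die boxes of pale paulownia wood (four or five; absent ones read None): 110 long (its x) x 54 wide (its y) x 53 high to the rim of its side walls. Origin: centre of its underside, z up. Grip it across the 54 mm. The lid's stop lip and pull are at its +x end. An empty box weighs 120 to 190 g, the one full of brass dies 500 to 690 g.
- pull_a (a point): Middle of the top of the dark wooden pull on the lid of box_a: a block 20 (x) x 24 (y) x 24 high, on the 5 mm thick lid (99 x 43 mm, 50 g), 36.5 mm from the lid's middle toward +x; axes as the box's while shut. Shut, it is at (36, 0, 67) mm in the box, 14 mm above the side walls. With the lid lying flat, pull up, it is 29 mm above what it lies on.
- lip_a (a point): Middle of the top of box_a's stop lip, (52, 0, 42) mm in the box. The lid lies on ledges 38 mm above the box's underside, strips over its rear half hold it down, and the lip stands 4 mm over its underside. Raise the pull end about 5 mm (free to about 7, more lifts the box), draw the lid toward the box's +x; after 110 mm it is clear.
- box_b: One of the identical closed die boxes of pale paulownia wood (four or five; absent ones read None): 110 long (its x) x 54 wide (its y) x 53 high to the rim of its side walls. Origin: centre of its underside, z up. Grip it across the 54 mm. The lid's stop lip and pull are at its +x end. An empty box weighs 120 to 190 g, the one full of brass dies 500 to 690 g.
- pull_b (a point): Middle of the top of the dark wooden pull on the lid of box_b: a block 20 (x) x 24 (y) x 24 high, on the 5 mm thick lid (99 x 43 mm, 50 g), 36.5 mm from the lid's middle toward +x; axes as the box's while shut. Shut, it is at (36, 0, 67) mm in the box, 14 mm above the side walls. With the lid lying flat, pull up, it is 29 mm above what it lies on.
- lip_b (a point): Middle of the top of box_b's stop lip, (52, 0, 42) mm in the box. The lid lies on ledges 38 mm above the box's underside, strips over its rear half hold it down, and the lip stands 4 mm over its underside. Raise the pull end about 5 mm (free to about 7, more lifts the box), draw the lid toward the box's +x; after 110 mm it is clear.
- box_c: One of the identical closed die boxes of pale paulownia wood (four or five; absent ones read None): 110 long (its x) x 54 wide (its y) x 53 high to the rim of its side walls. Origin: centre of its underside, z up. Grip it across the 54 mm. The lid's stop lip and pull are at its +x end. An empty box weighs 120 to 190 g, the one full of brass dies 500 to 690 g.
- pull_c (a point): Middle of the top of the dark wooden pull on the lid of box_c: a block 20 (x) x 24 (y) x 24 high, on the 5 mm thick lid (99 x 43 mm, 50 g), 36.5 mm from the lid's middle toward +x; axes as the box's while shut. Shut, it is at (36, 0, 67) mm in the box, 14 mm above the side walls. With the lid lying flat, pull up, it is 29 mm above what it lies on.
- lip_c (a point): Middle of the top of box_c's stop lip, (52, 0, 42) mm in the box. The lid lies on ledges 38 mm above the box's underside, strips over its rear half hold it down, and the lip stands 4 mm over its underside. Raise the pull end about 5 mm (free to about 7, more lifts the box), draw the lid toward the box's +x; after 110 mm it is clear.
- box_d: One of the identical closed die boxes of pale paulownia wood (four or five; absent ones read None): 110 long (its x) x 54 wide (its y) x 53 high to the rim of its side walls. Origin: centre of its underside, z up. Grip it across the 54 mm. The lid's stop lip and pull are at its +x end. An empty box weighs 120 to 190 g, the one full of brass dies 500 to 690 g.
- pull_d (a point): Middle of the top of the dark wooden pull on the lid of box_d: a block 20 (x) x 24 (y) x 24 high, on the 5 mm thick lid (99 x 43 mm, 50 g), 36.5 mm from the lid's middle toward +x; axes as the box's while shut. Shut, it is at (36, 0, 67) mm in the box, 14 mm above the side walls. With the lid lying flat, pull up, it is 29 mm above what it lies on.
- lip_d (a point): Middle of the top of box_d's stop lip, (52, 0, 42) mm in the box. The lid lies on ledges 38 mm above the box's underside, strips over its rear half hold it down, and the lip stands 4 mm over its underside. Raise the pull end about 5 mm (free to about 7, more lifts the box), draw the lid toward the box's +x; after 110 mm it is clear.
- box_e: One of the identical closed die boxes of pale paulownia wood (four or five; absent ones read None): 110 long (its x) x 54 wide (its y) x 53 high to the rim of its side walls. Origin: centre of its underside, z up. Grip it across the 54 mm. The lid's stop lip and pull are at its +x end. An empty box weighs 120 to 190 g, the one full of brass dies 500 to 690 g.
- pull_e (a point): Middle of the top of the dark wooden pull on the lid of box_e: a block 20 (x) x 24 (y) x 24 high, on the 5 mm thick lid (99 x 43 mm, 50 g), 36.5 mm from the lid's middle toward +x; axes as the box's while shut. Shut, it is at (36, 0, 67) mm in the box, 14 mm above the side walls. With the lid lying flat, pull up, it is 29 mm above what it lies on.
- lip_e (a point): Middle of the top of box_e's stop lip, (52, 0, 42) mm in the box. The lid lies on ledges 38 mm above the box's underside, strips over its rear half hold it down, and the lip stands 4 mm over its underside. Raise the pull end about 5 mm (free to about 7, more lifts the box), draw the lid toward the box's +x; after 110 mm it is clear.
- stand: Fixed teak stand, top 300 (its x) x 480 (its y) mm, top surface 45 mm above the table. Its left half (y above +60 mm) carries the black cast iron hand press (to 340 mm high, its lever toward -x). Origin: centre of its underside.
- stand_rest (a point): Middle of the stand's clear half, on its top surface; axes as the stand's (x away from the robot). Clear space reaches 150 mm either way in x and 130 mm either way in y.
- tray: Fixed long boxwood tray, 142 (its x) x 318 (its y) mm outside, walls 6 mm thick and 16 mm high. Origin: centre of its underside.
- tray_in (a point): Centre of the tray's inner floor (130 in x by 306 in y clear), axes as the tray's. Room for four boxes side by side, each lying along the tray's x, 78 mm apart.
- sake_cup: Brown stoneware sake cup, 52 mm wide at the rim, 50 mm high, open upward, 120 g. Origin: centre of its underside.
- saucer_top (a point): Centre of the top face of the fixed round dark lacquer coaster, 110 mm wide; the face is 8 mm above the table.
- candle: Brass candle holder with candle, foot 72 mm wide, 116 mm high. Origin: centre of its underside. Bystander.
- tea_caddy: Red round tea caddy, 68 mm wide, 85 mm high. Origin: centre of its underside. Bystander.

How it is judged:
By the outcome, as a careful person would: the job done as asked, in the order asked, and still so for the second after the job is handed in, with the robot touching nothing.
Of box_a, box_b, box_e only 2 to 3 are there at a start; the rules pass over those that are not, and their reading is None.
At some moment in a run one of box_a, box_b, box_c, box_d, box_e, sake_cup may be knocked a few centimetres aside while the robot is not near it.
Once in a run the grip may slacken for a moment while it holds something.
It also fails if it takes over 192 s, if anything falls off the work surface, if the arm or the gripper's body presses on something with over 40 N, if the wrist force passes 120 N, or if a joint passes its speed limit or range.

## Working session

There is one attempt and no reset: what is moved stays moved. The work goes in short steps, each a Python script; the robot and the scene stay as the last script left them, time stands still between calls to the robot, and variables do not carry over. Pictures are saved under pics/ and viewed, about 12 in all and at most 16, crops included, and the job is handed in when it is done.

```bash
ls; mkdir -p pics; cat > h.py <<'E'
import numpy as np, cv2
from bench import *
from scipy.spatial.transform import Rotation as R
def save(cam,fn):
    im=read_camera(cam); cv2.imwrite('pics/'+fn,im[:,:,::-1]); return im
def ray(cam,px,P=None):
    P=P or camera_params(cam); K=np.array(P['K']);d=np.array(P['dist_coeffs']);T=np.array(P['camera_from_world'])
    u=cv2.undistortPoints(np.array([[px]],float),K,d)[0,0]
    Rm=T[:3,:3]; o=-Rm.T@T[:3,3]; return o,Rm.T@np.array([u[0],u[1],1])
def onz(cam,px,z,P=None):
    o,d=ray(cam,px,P); return o+d*(z-o[2])/d[2]
def proj(cam,p,P=None):
    P=P or camera_params(cam);T=np.array(P['camera_from_world'])
    r,_=cv2.projectPoints(np.array(p,float).reshape(-1,3),cv2.Rodrigues(T[:3,:3])[0],T[:3,3],np.array(P['K']),np.array(P['dist_coeffs']));return r[:,0]
def Q(yaw): # tool down, jaw axis (tool y) at angle: tool x at yaw
    return (R.from_euler('z',yaw)*R.from_euler('x',np.pi)).as_quat()
E
cat > a.py <<'E'
from h import *
print(read_time_s(),read_eef_pos(),R.from_quat(read_tcp_rot()).as_matrix().round(2).tolist(),read_ft_force())
for c in ('top','scene'):
    save(c,c+'0.png'); P=camera_params(c); T=np.array(P['camera_from_world']); print(c,(-T[:3,:3].T@T[:3,3]).round(3),P['K'][0][0])
for n,z in (('box_a',.0),('pull_a',.067),('lip_a',.042),('sake_cup',.045),('stand_rest',.045),('tray_in',.003),('saucer_top',.008),('candle',0),('tea_caddy',0)):
    for c in ('top','scene'):
        for r in tip_of(c,n)[:6]: print(n,c,np.round(r['at'],1),round(r['confidence'],2),onz(c,r['at'],z)[:2].round(3))
E
python3 a.py
```

```text
pics
0.0 [0.22490306 0.60883368 0.21839786] [[-0.94, 0.35, -0.0], [0.35, 0.94, -0.0], [-0.0, -0.0, -1.0]] [ 0.6687763  -0.13234585  0.60669787]
top [0.377 0.027 1.117] 417.3784779619278
scene [0.788 0.46  0.809] 384.676368498904
box_a top [334.1 273. ] 0.72 [ 0.428 -0.136]
box_a top [289.5 173.3] 0.66 [ 0.698 -0.012]
box_a top [272.5 267.5] 0.62 [0.438 0.028]
box_a top [287.4 222.7] 0.55 [ 0.56  -0.009]
box_a scene [295.9 169.5] 0.77 [ 0.431 -0.122]
box_a scene [321.3 216.8] 0.74 [0.446 0.042]
box_a scene [222.3 241.4] 0.69 [ 0.696 -0.002]
box_a scene [271.8 217.4] 0.65 [ 0.559 -0.011]
box_a scene [380.3 300.4] 0.49 [0.44  0.291]
pull_a top [302.9 217.8] 0.9 [ 0.562 -0.046]
pull_a top [281.  269.2] 0.79 [0.43  0.006]
pull_a top [351.9 275.7] 0.74 [ 0.419 -0.171]
pull_a top [298.3 168.6] 0.63 [ 0.692 -0.033]
pull_a scene [262.4 193.1] 0.94 [ 0.567 -0.045]
pull_a scene [317.6 187.9] 0.91 [0.44 0.  ]
pull_a scene [211.2 214.7] 0.89 [ 0.7   -0.041]
pull_a scene [293.9 141. ] 0.81 [ 0.419 -0.164]
lip_a top [307.8 169.7] 0.8 [ 0.698 -0.059]
lip_a top [357.  277.4] 0.68 [ 0.416 -0.189]
lip_
[... 299 characters left out ...]
] 0.62 [0.464 0.296]
sake_cup top [334.4 271.7] 0.62 [ 0.429 -0.13 ]
sake_cup scene [381.9 301.4] 0.6 [0.457 0.303]
stand_rest top [167.8 230.3] 0.89 [0.524 0.301]
stand_rest top [287.2 222.8] 0.19 [ 0.552 -0.007]
stand_rest scene [353.1 312.9] 0.88 [0.525 0.297]
tray_in top [412.9 234.2] 0.87 [ 0.537 -0.348]
tray_in scene [225.6 125. ] 0.77 [ 0.539 -0.365]
saucer_top top [334.9 189.9] 0.79 [ 0.653 -0.137]
saucer_top scene [220.8 189.5] 0.56 [ 0.642 -0.143]
candle top [235.7 157.1] 0.72 [0.741 0.139]
candle scene [226.6 296.2] 0.98 [0.739 0.131]
tea_caddy top [342.5 151. ] 0.89 [ 0.767 -0.159]
tea_caddy top [289.3 171.3] 0.59 [ 0.704 -0.012]
tea_caddy scene [171.5 206.3] 0.55 [ 0.774 -0.154]
```

View pics/top0.png

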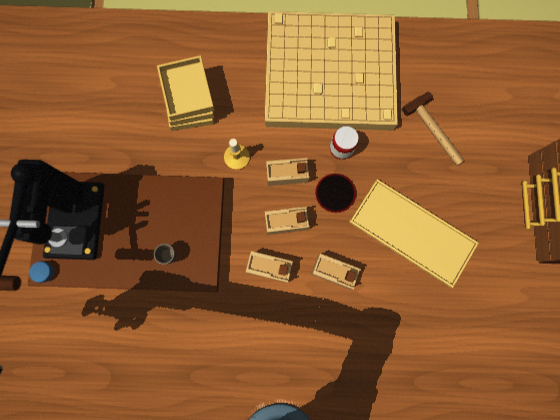

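View pics/scene0.png

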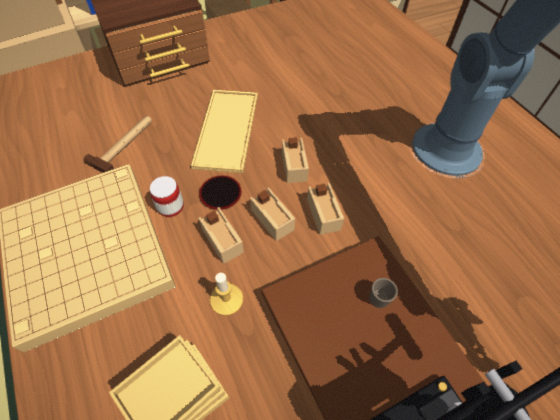

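Both views show four boxes, top px (289,171), (288,220), (271,266) and (337,270), with their pulls to the right. The cup is at (164,254), the rotated tray at (414,232) and the coaster at (336,193). I'll look closer with the wrist camera above the cup, backing away from the press lever first.

```bash
cat >> h.py <<'E'
def pick_yaw(p,yaw):
    q0=np.array(read_qpos()); best=None
    for k in (0,np.pi):
        j=inverse_kinematics(list(p),Q(yaw+k))
        if j is None: continue
        j=np.array(j); c=abs(j-q0).max()+ (5 if abs(j[6])>2.7 else 0)
        if best is None or c<best[0]: best=(c,yaw+k,j)
    return best[1] if best else None
def dets(n,zs,cam='wrist',minc=.3,k=6):
    P=camera_params(cam); out=[]
    for r in tip_of(cam,n)[:k]:
        if r['confidence']>=minc: out.append((onz(cam,r['at'],zs,P)[:2].round(4).tolist(),round(r['confidence'],2),np.round(r['at']).tolist()))
    return out
E
cat > b.py <<'E'
from h import *
tc=[onz('top',p,.016)[:2] for p in ((351,220),(380,181),(478,242),(453,285))]; print(np.round(tc,3).tolist(), np.mean(tc,0))
for a,b in ((1,2),(0,3)): d=tc[b]-tc[a]; print('tray yaw y',np.degrees(np.arctan2(d[1],d[0])),np.hypot(*d))
st=[onz('top',p,.045)[:2] for p in ((222,178),(218,290))]; print('stand edge',np.round(st,3).tolist())
movel([.30,.36,.26]); print(read_time_s())
p=[.44,.298,.27]; y=pick_yaw(p,R.from_quat(read_tcp_rot()).as_euler('xyz')[2]); print('yaw',y)
move_ptp(p,Q(np.pi*.75)); print(read_time_s(),read_qpos())
save('wrist','w1.png'); P=camera_params('wrist'); T=np.array(P['camera_from_world']); print((-T[:3,:3].T@T[:3,3]).round(3),T[2,:3].round(2))
print(dets('sake_cup',.045)); print(look_for('wrist','sake_cup')[:2]); print(dets('stand_rest',.045))
E
python3 b.py
```

```text
[[0.569, -0.179], [0.679, -0.259], [0.519, -0.517], [0.404, -0.445]] [ 0.54283924 -0.34976258]
tray yaw y -121.80003212258853 0.30366199349519224
tray yaw y -121.8142640957794 0.31264718216259096
stand edge [[0.667, 0.168], [0.375, 0.164]]
2.9083
yaw 2.7893397103380404
3.5667 [-0.9618718   0.11327222  0.31368467  1.83625261 -0.03775212  1.19847444
  0.14750179]
[0.379 0.358 0.425] [ 0.23 -0.23 -0.95]
[([0.4572, 0.2965], 0.87, [293.0, 188.0])]
[{'at': [295.6, 197.9], 'confidence': 0.78}]
[([0.5186, 0.2967], 0.9, [333.0, 227.0])]
```

```bash
cat > c.py <<'E'
from h import *
q=Q(np.pi*.75)
movel([.458,.297,.15],q,speed=.3)
save('wrist','w2.png'); print(dets('sake_cup',.045))
movel([.458,.297,.075],speed=.15)
move_gripper(0.03,40); print('gap',read_finger_gap(),read_ft_force())
movel([.458,.297,.22],speed=.2); pause(.3); print('gap',read_finger_gap(),read_ft_force())
y=pick_yaw([.645,-.14,.2],np.pi); print(y)
move_ptp([.60,-.10,.22],Q(y)); save('wrist','w3.png'); print(dets('saucer_top',.008),read_finger_gap(),read_qpos(),read_time_s())
print(dets('sake_cup',.19,minc=0)[:2])
E
python3 c.py
```

```text
[]
gap 0.048499364383377756 [-0.89703206  0.18384214  5.63095107]
gap 0.048404895103723 [-0.07247947 -0.08260219 -2.57168225]
6.283185307179586
[([0.643, -0.1378], 0.6, [324.0, 132.0])] 0.048583884363120354 [-0.55151949  0.38932276  0.81317975  1.73223147 -0.30743152  1.15335508
 -1.21616544] 8.3583
[([0.5978, -0.0973], 0.76, [281.0, 254.0])]
```

View pics/w3.png

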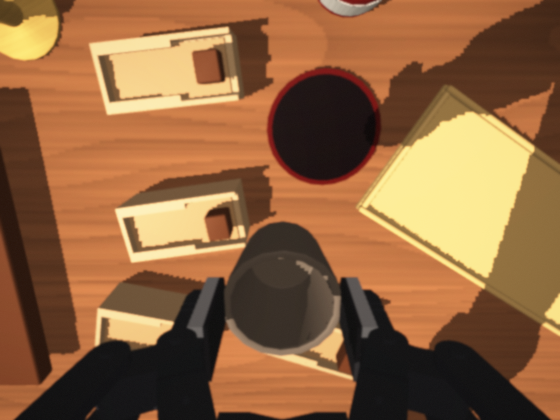

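The coaster's centre is at about (324,126) px, which agrees with the detector. The cup is firmly gripped. I'll place it, then weigh the first box.

```bash
cat >> h.py <<'E'
from scipy.optimize import least_squares
def boxfit(guess,cam='wrist',zb=0.,yaw0=-np.pi/2):
    """guess xy of box; uses the newest picture"""
    P=camera_params(cam); obs=[]; bx=np.array([np.cos(yaw0),np.sin(yaw0)])
    for n,bxo,z,w in (('box_c',0,.0,.5),('pull_c',.036,.067,1),('lip_c',.052,.042,1)):
        c=[(np.linalg.norm(onz(cam,r['at'],z+zb,P)[:2]-(guess+bx*bxo)),r['at'],r['confidence']) for r in tip_of(cam,n)]
        c=[t for t in c if t[0]<.05 and t[2]>.2]
        if c: t=min(c,key=lambda t:t[0]); obs.append((bxo,onz(cam,t[1],z+zb,P)[:2],w))
    f=lambda v: np.concatenate([w*(v[:2]+b*np.array([np.cos(v[2]),np.sin(v[2])])-o) for b,o,w in obs])
    s=least_squares(f,[*guess,yaw0]); return s.x,len(obs),float(np.sqrt(2*s.cost)),[(b,o.round(3).tolist()) for b,o,_ in obs]
def see_box(guess,fn,h=.25,yaw0=-np.pi/2):
    "hover with the camera over the box, take picture, fit"
    g=np.array(guess); ty=pick_yaw([g[0],g[1],h],yaw0)
    cx=np.array([np.cos(ty),np.sin(ty)])
    move_ptp([*g,h],Q(ty)); pause(.1); save('wrist',fn); return boxfit(g,yaw0=yaw0)+(ty,)
def grab_box(v,ty,zb=0.,h=.036):
    "v pose; returns lifted weight"
    yaw=v[2]; ty=ty-np.round((ty-yaw)/np.pi)*0; k=np.round((ty-yaw)/np.pi); ty=yaw+k*np.pi
    move_gripper(.085); movel([v[0],v[1],zb+.13],Q(ty),speed=.3); pause(.2); f0=read_ft_force()[2]
    movel([v[0],v[1],zb+h],speed=.15); move_gripper(.04,70); g=read_finger_gap()
    movel([v[0],v[1],zb+.16],speed=.2); pause(.3); f1=read_ft_force()[2]
    print('gap',g,read_finger_gap(),'dF',f1-f0,'t',read_time_s()); return f0-f1,ty
E
cat > d.py <<'E'
from h import *
movel([.643,-.138,.10],speed=.3); movel([.643,-.138,.040],speed=.1); print(read_ft_force(),read_finger_gap())
move_gripper(.075); movel([.643,-.138,.2],speed=.3); move_gripper(.085)
r=see_box([.697,-.005],'w4.png'); print(r,read_qpos(),read_time_s())
P=camera_params('wrist');print(proj('wrist',[.643,-.138,.008],P),[x['at'] for x in tip_of('wrist','sake_cup')])
E
python3 d.py
```

```text
[-1.68555375  1.74871172  3.94864618] 0.04852773872804812
(array([ 0.69242818, -0.01008656, -1.37810568]), 3, 0.00566789970081958, [(0, [0.69, -0.006]), (0.036, [0.701, -0.049]), (0.052, [0.701, -0.058])], 1.5707963267948966) [-0.35454671  0.474133    0.42557819  1.45369282 -0.1990546   1.25709255
  0.08988887] 12.4917
[[238.15698928 278.79859036]] [[233.8, 276.4]]
```

View pics/w4.png

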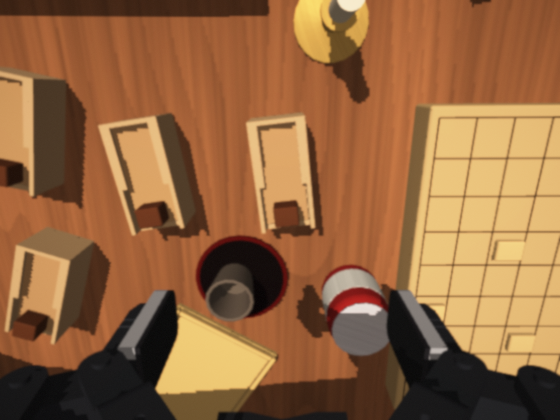

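The cup stands well on the coaster, with its base at about (234,277). Box 1's rim corners are at about (248,123), (303,116), (314,226) and (263,232). I'll cross-check the fit with these and then grab.

```bash
cat >> h.py <<'E'
def rim(c,zb=0.,P=None):
    "corners rearL,rearR,frontR,frontL in px -> pose"
    w=np.array([onz('wrist',p,.053+zb,P)[:2] for p in c]); d=(w[2]+w[3]-w[0]-w[1])/2
    return np.array([*w.mean(0),np.arctan2(d[1],d[0])]),np.hypot(*d),np.linalg.norm(w[1]-w[0])
E
cat > e.py <<'E'
from h import *
v,l,w=rim([(248,119),(303,114),(314,228),(263,234)]); print(v,l,w)
W,ty=grab_box(v,np.pi/2); print(W,ty)
p=[.60,-.30,.25]; y=pick_yaw(p,np.radians(148.2)); move_ptp(p,Q(y)); pause(.2); save('wrist','w5.png'); print(y,read_qpos(),dets('tray_in',.003),read_finger_gap(),read_time_s())
E
python3 e.py
```

```text
[ 0.69605032 -0.00241243 -1.45968588] 0.11338741252949476 0.050695626706155815
gap 0.04008576298802637 0.040109482207419354 dF 0.3422903836581973 t 15.85
-0.3422903836581973 1.6819067780350556
2.586577951455596 [ 0.1636895   0.41022954  0.31409996  1.52141975 -0.13139048  1.23156443
  1.51554243] [([0.5436, -0.3484], 0.87, [215.0, 150.0])] 0.040130125844476054 17.3833
```

View pics/w5.png

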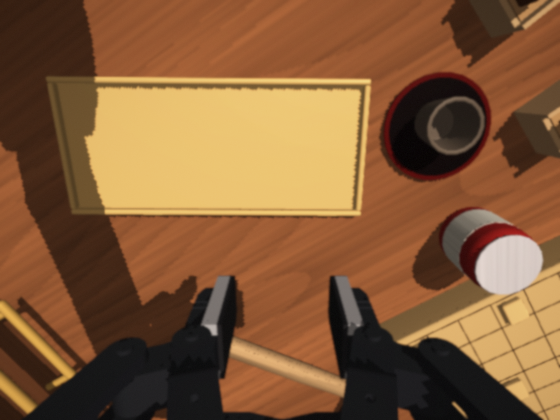

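The tray measures well and is aligned with the tool, but the grip closed on nothing (gap 0.040). The box isn't in the hand, so I'll look again.

```bash
cat > f.py <<'E'
from h import *
save('top','t2.png')
for n,z in (('box_a',.0),('pull_a',.067),('lip_a',.042)): print(n,dets(n,z,'top'))
E
python3 f.py
```

```text
box_a [([0.6984, -0.0138], 0.9, [290.0, 173.0]), ([0.4255, -0.1358], 0.88, [334.0, 274.0]), ([0.5597, -0.0042], 0.86, [286.0, 223.0]), ([0.443, 0.0321], 0.68, [271.0, 266.0]), ([0.5328, -0.346], 0.54, [412.0, 236.0])]
pull_a [([0.4127, -0.1702], 0.92, [352.0, 278.0]), ([0.6883, -0.0336], 0.73, [299.0, 170.0]), ([0.4245, 0.0089], 0.68, [280.0, 272.0]), ([0.564, -0.0472], 0.63, [303.0, 217.0])]
lip_a [([0.5691, -0.0524], 0.9, [304.0, 217.0]), ([0.4324, -0.0164], 0.8, [290.0, 269.0]), ([0.6945, -0.0573], 0.78, [307.0, 171.0]), ([0.4121, -0.1876], 0.72, [357.0, 279.0])]
```

View pics/t2.png

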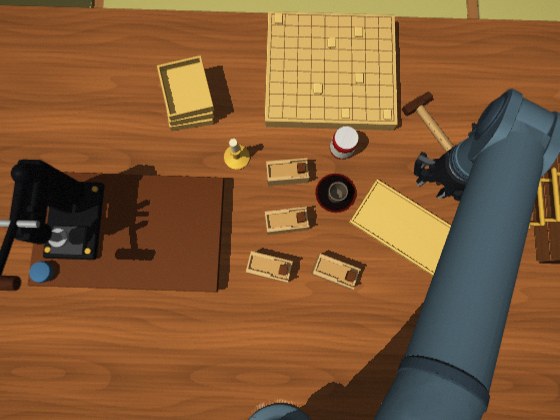

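```bash
cat > g.py <<'E'
from h import *
print(read_eef_pos(),proj('top',read_eef_pos()),read_ft_force(),read_finger_gap())
P=camera_params('wrist'); print(proj('wrist',read_eef_pos(),P))
move_gripper(.085)
r=see_box([.697,-.005],'w6.png'); print(r); print(read_eef_pos())
P=camera_params('wrist')
for rr in ([(248,119),(303,114),(314,228),(263,234)],): print(rim(rr,P=P))
E
python3 g.py
```

```text
[ 0.6001099  -0.29980171  0.24994969] [[427.71932505 188.96979082]] [-0.38295951 -0.3574772   1.13113159] 0.03991150667072882
[[283.26594618 279.18384119]]
(array([ 0.68824042, -0.00632356, -1.26335943]), 3, 0.0023984696071602447, [(0, [0.687, -0.003]), (0.036, [0.699, -0.04]), (0.052, [0.704, -0.057])], 1.5707963267948966)
[ 0.69691192 -0.00630829  0.25010362]
(array([ 0.69622464, -0.00334468, -1.46057158]), np.float64(0.11348387707240566), np.float64(0.050737329153681905))
```

View pics/w6.png

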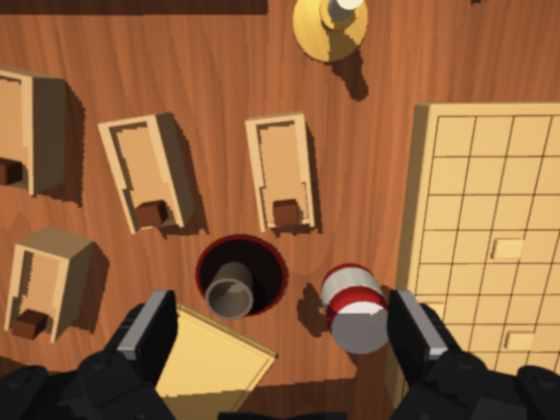

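```bash
cat > g.py <<'E'
from h import *
v=[.6962,-.003,-1.46]; q=Q(v[2]+np.pi)
movel([v[0],v[1],.13],q,speed=.3); print(read_eef_pos())
movel([v[0],v[1],.036],speed=.15); print(read_eef_pos(),read_ft_force(),read_finger_gap())
save('wrist','w7.png'); save('scene','s7.png')
for g in (.065,.05,.04):
    move_gripper(g,70); print(g,read_finger_gap(),read_ft_force())
save('wrist','w8.png')
a=cv2.imread('pics/w7.png');b=cv2.imread('pics/w8.png');c=cv2.imread('pics/s7.png')
cv2.imwrite('pics/m7.png',cv2.resize(np.hstack([a,b,c]),(800,200)))
cv2.imwrite('pics/m7.png',np.vstack([cv2.resize(np.hstack([a,b]),(800,300)),cv2.resize(c[100:300,100:367],(400,300)).repeat(2,1)]))
E
python3 g.py
```

```text
[ 0.69660726 -0.00322702  0.13038185]
[ 0.69772422 -0.00314035  0.03766602] [0.27111564 0.474494   0.44083413] 0.08501670544563401
0.065 0.06506301309394821 [-0.38541559  0.57355029  0.28631121]
0.05 0.05076789181082819 [-1.33092516  0.24875298  5.03597263]
0.04 0.04914284523045925 [-2.71411621 -0.57695325  5.41537287]
```

View pics/m7.png

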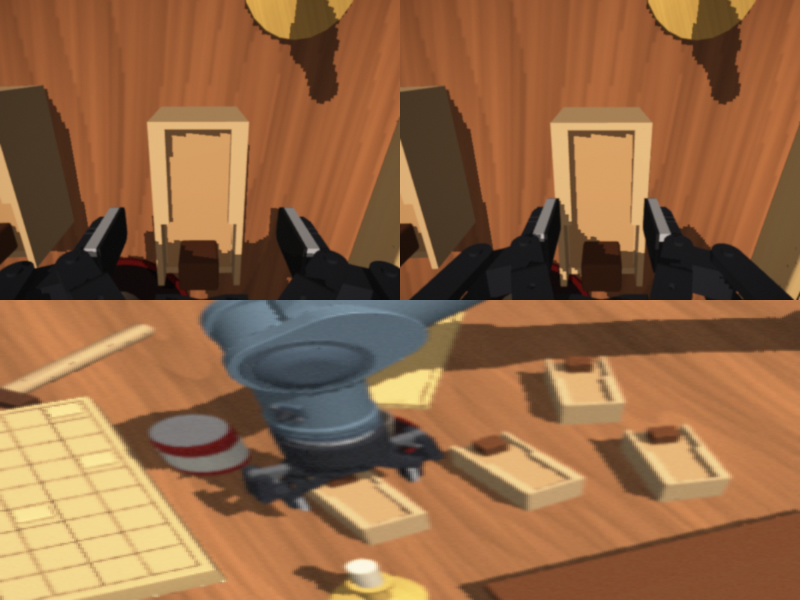

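Now it is held, with the gap stopping at 0.049. I'll lift and weigh it.

```bash
cat > g.py <<'E'
from h import *
p=read_eef_pos(); movel([p[0],p[1],.06],speed=.1); pause(.3); print(read_finger_gap(),read_ft_force())
movel([p[0],p[1],.16],speed=.2); pause(.4); print(read_finger_gap(),read_ft_force(),read_time_s())
save('wrist','w9.png')
print(dets('pull_a',p[2]+.09)[:3])
E
python3 g.py
```

```text
0.04928949880483102 [-0.51999843 -0.1142698  -2.09295658]
0.049540957988188174 [ 0.16091108  0.40033477 -1.72661311] 23.7667
[([0.5957, -0.0106], 0.87, [100.0, 243.0]), ([0.7044, -0.0997], 0.81, [279.0, 390.0])]
```

View pics/w9.png

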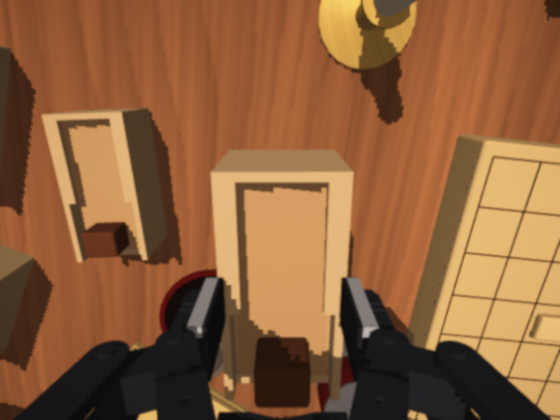

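Box 1 is held squarely and pulls about 2 N, so it is empty. It goes to the tray.

```bash
cat >> h.py <<'E'
TR=np.array([.5435,-.3495]); TU=np.array([np.cos(np.radians(-121.8)),np.sin(np.radians(-121.8))])
def lower(x,y,z0,zmin,q=None,thr=3.,step=.003):
    "go down till the force rises"
    movel([x,y,z0],q,speed=.15); pause(.2); f0=read_ft_force()[2]; z=z0
    while z>zmin:
        z-=step; movel([x,y,z],speed=.06); f=read_ft_force()[2]-f0
        if f>thr: break
    print('lowered to',round(z,4),'dF',round(f,2)); return z
def held_off(rear_px,hz):
    "box centre minus TCP, along box +x, from the px of the middle of the rear rim edge; hz=TCP height over box underside"
    p=np.array(read_eef_pos()); w=onz('wrist',rear_px,p[2]-hz+.053)[:2]; tx=R.from_quat(read_tcp_rot()).as_matrix()[:2,0]
    return (w-p[:2])@(-tx)+.055
def to_tray(s,off,hz=.0375):
    ty=np.radians(148.2); bx=-np.array([np.cos(ty),np.sin(ty)]); c=TR+s*TU-off*bx
    movel([*np.array(read_eef_pos())[:2],.2],speed=.3); move_ptp([*c,.2],Q(ty)); print('gap',read_finger_gap())
    lower(*c,hz+.018,hz+.001); move_gripper(.08); movel([*c,.2],speed=.3); move_gripper(.085)
E
cat > g.py <<'E'
from h import *
off=held_off((282,167),.0375); print('off',off, [held_off((279,378),.0375-.014)-.055])
if abs(off)<.04:
    to_tray(.1,off); save('wrist','w10.png'); print(read_time_s())
    ty=pick_yaw([.56,-.008,.25],-1.38); print(see_box([.56,-.008],'w11.png'),ty,read_qpos(),read_time_s())
E
python3 g.py
```

```text
off -0.0006590909566685996 [np.float64(0.031489525632310535)]
gap 0.049131168402725904
lowered to 0.0405 dF 11.61
29.825
(array([ 0.56163809, -0.00401086, -1.45444418]), 3, 0.002282317446734177, [(0, [0.56, -0.003]), (0.036, [0.567, -0.039]), (0.052, [0.567, -0.056])], 1.5707963267948966) 1.7615926535897932 [-3.46630620e-01  1.88590299e-01  3.26489651e-01  1.79712127e+00
 -6.53084207e-02  1.16652477e+00 -1.16528247e-03] 31.725
```

```bash
python3 -c "
import cv2,numpy as np
a=cv2.imread('pics/w10.png');b=cv2.imread('pics/w11.png');cv2.imwrite('pics/m11.png',cv2.resize(np.hstack([a,b]),(800,300)))"
```

```text
(no output)
```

View pics/m11.png

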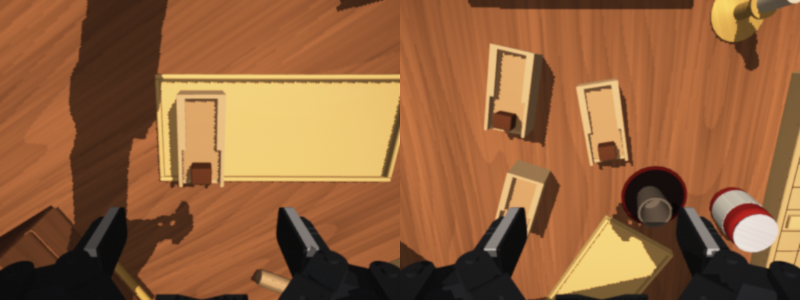

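Box 1 is in the left slot of the tray. Box 2's rim corners are at about (248,122), (302,112), (326,224) and (269,232) px at full scale.

```bash
cat > g.py <<'E'
from h import *
v,l,w=rim([(248,119),(302,110),(326,225),(270,233)]); print(v,l,w)
v[2]=(v[2]-1.4544)/2; print(v)
W,ty=grab_box(v,np.pi/2)
if read_finger_gap()<.045: print('MISSED')
save('wrist','w12.png')
print(dets('pull_a',.19)[:3])
E
python3 g.py
```

```text
[ 0.56383833 -0.00380365 -1.37210181] 0.11457023891988975 0.0501715683587333
[ 0.56383833 -0.00380365 -1.41325091]
gap 0.03980195089612341 0.040225345042954226 dF 0.0716921105616043 t 35.0333
MISSED
[([0.4836, -0.0463], 0.86, [78.0, 377.0]), ([0.5583, 0.0188], 0.85, [281.0, 262.0]), ([0.4905, 0.0398], 0.81, [95.0, 179.0])]
```

```bash
python3 -c "
import cv2
a=cv2.imread('pics/w12.png')
g=cv2.imread('pics/w9.png')
import numpy as np; cv2.imwrite('pics/m12.png',a)"
```

```text
(no output)
```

View pics/m12.png

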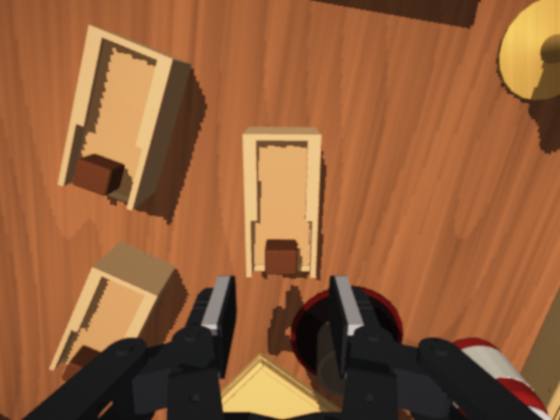

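The grip closed on air again. A staged close worked earlier, so I'll use that here and print the state at each stage.

```bash
cat >> h.py <<'E'
def grab_box(v,ty,zb=0.,h=.036):
    k=np.round((ty-v[2])/np.pi); ty=v[2]+k*np.pi
    move_gripper(.085); movel([v[0],v[1],zb+.13],Q(ty),speed=.3); pause(.2); f0=read_ft_force()[2]
    movel([v[0],v[1],zb+h],speed=.15); pause(.1); print('at',np.round(read_eef_pos(),4),read_finger_gap())
    for g in (.065,.05,.04): move_gripper(g,60); print(round(read_finger_gap(),4),end=' ')
    if read_finger_gap()<.045: print('MISSED',read_eef_pos()); save('wrist','miss.png'); return None,ty
    z=read_eef_pos()[2]
    movel([v[0],v[1],zb+.16],speed=.2); pause(.4); f1=read_ft_force()[2]
    print('gap',read_finger_gap(),'dF',f1-f0,'t',read_time_s()); return f0-f1,ty
E
cat > g.py <<'E'
from h import *
v=np.array([.5638,-.0038,-1.4132]); 
P=camera_params('wrist'); print(rim([(244,131),(320,131),(320,277),(246,277)],P=P))
v=rim([(244,131),(320,131),(318,277),(246,277)],P=P)[0]
W,ty=grab_box(v,np.pi/2); save('wrist','w13.png')
E
python3 g.py
```

```text
(array([ 0.56273359, -0.00426364, -1.40531402]), np.float64(0.11299834309350923), np.float64(0.052480534560340686))
at [ 0.5639 -0.0044  0.0375] 0.08523328205332766
0.0648 0.051 0.0497 gap 0.04948601570714964 dF 0.13460925264968915 t 38.9917
```

View pics/w13.png

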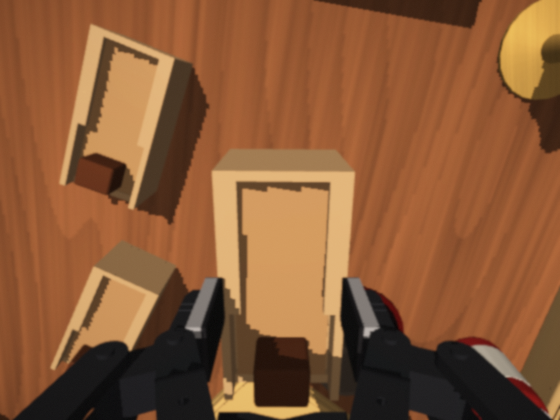

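Box 2 is held. The force reading was poor, so I'll re-weigh by averaging at rest before placing.

```bash
cat >> h.py <<'E'
def fz(n=10):
    a=[]
    for _ in range(n): pause(.05); a.append(read_ft_force()[2])
    return np.mean(a),np.std(a)
E
cat > g.py <<'E'
from h import *
m,s=fz(); print('fz',m,s,'off',held_off((283,166),.0375))
if m>-3.4:
    to_tray(0,held_off((283,166),.0375)); print('fz empty',fz(),read_time_s())
    print(see_box([.442,.034],'w14.png',yaw0=-1.85),read_qpos(),read_time_s())
E
python3 g.py
```

```text
fz -1.5926422886712337 0.5577810443089832 off -0.0010812661911568655
gap 0.04986879587519702
lowered to 0.0405 dF 12.21
fz empty (np.float64(-0.04580297413520755), np.float64(0.4183796604075566)) 45.5417
(array([ 0.4225311 ,  0.03976835, -1.44384607]), 2, 0.0015645125838746683, [(0.036, [0.427, 0.005]), (0.052, [0.429, -0.013])], -1.85) [-1.47044769e-01 -4.15212539e-02 -2.09571385e-02  2.03228286e+00
 -9.97181414e-04  1.15121049e+00  2.69336272e+00] 47.325
```

```bash
ls pics/w14.png
```

```text
pics/w14.png
```

View pics/w14.png

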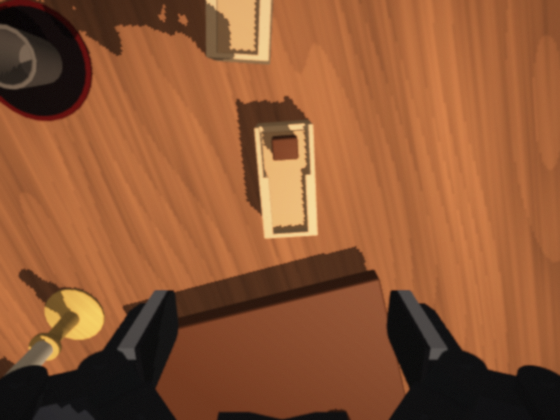

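Box 2 weighs about 1.55 N, so it is empty and now in the tray. Box 3's rim corners are: front (256,127) and (313,124), rear (265,238) and (318,234).

```bash
cat > g.py <<'E'
from h import *
v,l,w=rim([(265,239),(318,235),(313,122),(256,125)]); print(v,l,w)
ty=v[2]+np.pi; move_ptp([v[0],v[1],.16],Q(ty)); print(read_qpos()); save('wrist','w15.png'); r=boxfit(v[:2],yaw0=v[2]); print(r)
f0=fz()
W,ty=grab_box(v,ty)
if W is not None: print('weight',f0[0]-fz()[0]); save('wrist','w16.png')
print(ty,read_time_s())
a=cv2.imread('pics/w15.png');b=cv2.imread('pics/w16.png');cv2.imwrite('pics/m16.png',cv2.resize(np.hstack([a,b]),(800,300)))
E
python3 g.py
```

```text
[ 0.43619499  0.0382331  -1.78516671] 0.1133228143806526 0.054390487563453625
[-0.13598976  0.05251507 -0.04690743  2.14224742  0.00305532  0.94664127
 -0.3987527 ]
(array([ 0.4422847 ,  0.03713639, -1.8236744 ]), 2, 0.0035916397901120875, [(0.036, [0.433, -0.0]), (0.052, [0.43, -0.011])])
at [0.4376 0.0384 0.0372] 0.0849880959078967
0.0647 0.0505 0.0494 gap 0.04025757295448299 dF 0.6998069270434112 t 54.2083
weight -0.4082258833132929
1.3564259400689345 54.7583
```

View pics/m16.png

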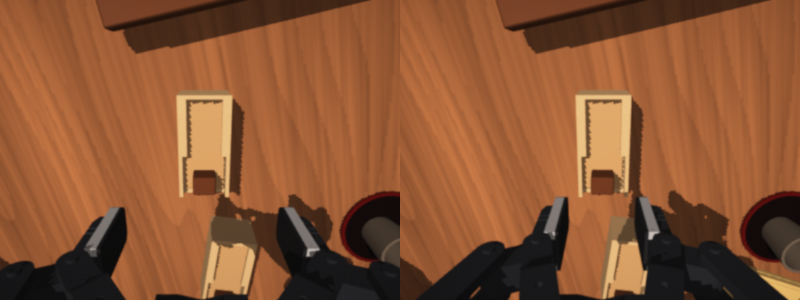

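The box slipped out during the lift: gap 0.049 before and 0.040 after, box left in place. Closing to 0.04 was probably too weak a command, so I'll regrip with a much smaller target, more effort and slightly lower.

```bash
sed -i 's/for g in (.065,.05,.04): move_gripper(g,60)/for g in (.065,.0): move_gripper(g,100)/; s/h=.036):$/h=.032):/' h.py; cat > g.py <<'E'
from h import *
v=rim([(177*1.4,94*1.4),(232*1.4,94*1.4),(229*1.4,195*1.4),(181*1.4,195*1.4)])[0]; print(v)
v=np.array([(v[0]+.4362)/2,(v[1]+.038)/2,v[2]])
move_gripper(.085); f0=fz()
W,ty=grab_box(v,v[2]+np.pi)
if W is not None: print('weight',f0[0]-fz()[0],read_finger_gap()); save('wrist','w16.png')
print(ty,read_time_s())
E
python3 g.py
```

```text
[ 0.43884174  0.03831844 -1.77536128]
at [0.4389 0.0384 0.0331] 0.08501247334083398
0.065 0.0502 gap 0.05015388277144266 dF -7.007949656923767 t 59.1667
weight 5.844329992764571 0.04998275686077059
1.3662313718938681 59.7167
```

View pics/w16.png

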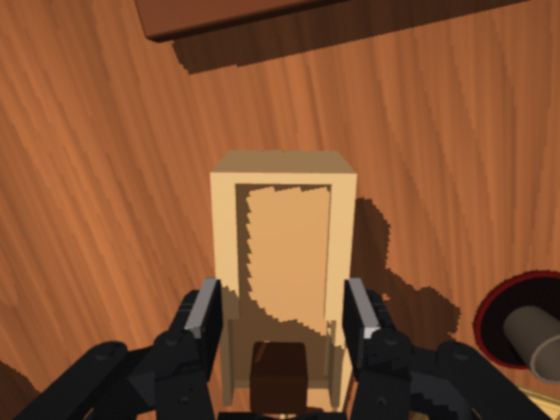

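Box 3 is the heavy one at 5.8 N, held squarely. I'll set it on the stand with its pull end pointing away from the robot.

```bash
cat > g.py <<'E'
from h import *
off=held_off((284,174),.0335); print('off',off)
movel([*np.array(read_eef_pos())[:2],.25],speed=.25)
c=[.43-off,.30]; move_ptp([*c,.25],Q(np.pi)); print(read_finger_gap(),read_qpos())
z=lower(*c,.095,.079,Q(np.pi),thr=4); pause(.2); move_gripper(.085); pause(.2)
movel([*c,.25],speed=.3); save('wrist','w17.png'); print(boxfit(np.array([.43,.30]),zb=.045,yaw0=0.),read_time_s())
v,n,r,o,ty=see_box([.43,-.13],'w18.png',h=.22,yaw0=-1.9); print(v,n,r,o,ty,read_qpos(),read_time_s())
a=cv2.imread('pics/w17.png');b=cv2.imread('pics/w18.png');cv2.imwrite('pics/m18.png',cv2.resize(np.hstack([a,b]),(800,300)))
E
python3 g.py
```

```text
off 0.0015070878330691179
0.04981099638623463 [-0.42852009  0.13270481 -0.27924865  1.85724841  0.04081979  1.16124959
  0.84610105]
lowered to 0.077 dF 9.16
(array([4.26364589e-01, 3.00478115e-01, 1.72128206e-05]), 1, 1.7028651856740432e-10, [(0.036, [0.462, 0.3])]) 66.0
[ 0.43248363 -0.13515907 -1.94608191] 3 0.0023041953773260916 [(0, [0.434, -0.136]), (0.036, [0.419, -0.167]), (0.052, [0.414, -0.185])] 1.2415926535897932 [ 2.97648306e-02 -8.33561134e-03  1.70159442e-01  2.06524082e+00
  1.67163559e-03  1.08453537e+00 -1.28388960e-01] 67.8833
```

View pics/m18.png

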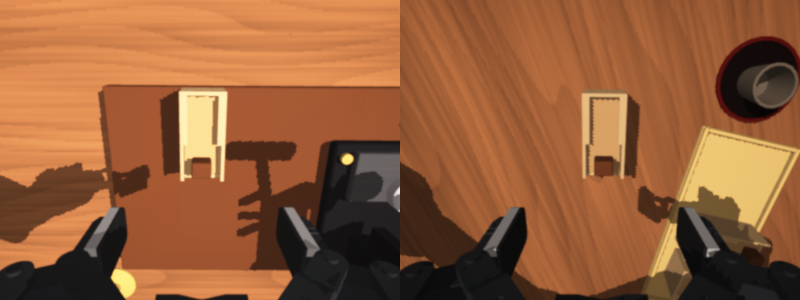

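Both views are clear: box 3 stands on the stand but close to the near edge, so I'll shift it about 25 mm inward later. Box 4's rim corners are at about (255,132), (319,132), (314,252) and (260,250) px at full scale. All 16 picture views are now used, so from here I rely on numbers.

```bash
cat > g.py <<'E'
from h import *
v,l,w=rim([(255,131),(319,131),(314,252),(260,250)]); print(v,l,w)
v=np.array([.4325,-.1345,(v[2]-1.946)/2])*.5+.5*np.array([v[0],v[1],(v[2]-1.946)/2]); print(v)
f0=fz(); W,ty=grab_box(v,v[2]+np.pi)
if W is not None and read_finger_gap()>.045:
    m=f0[0]-fz()[0]; print('weight',m)
    save('wrist','w19.png'); p=np.array(read_eef_pos()); tx=R.from_quat(read_tcp_rot()).as_matrix()[:2,0]
    for n,z,b in (('pull_a',.067,.036),('box_a',0,0)):
        for r in tip_of('wrist',n)[:4]: print(n,r['at'],'off est',(onz('wrist',r['at'],p[2]-.0335+z)[:2]-p[:2])@(-tx)-b)
    # row of the rear rim edge along column 282: strong vertical gradient
    g=cv2.cvtColor(cv2.imread('pics/w19.png'),cv2.COLOR_BGR2GRAY)[:, 265:300].mean(1); print([int(x) for x in g[140:200:3]])
print(read_time_s())
E
python3 g.py
```

```text
[ 0.43161933 -0.1367241  -1.89281007] 0.11158578331563124 0.054450670823834584
[ 0.43205966 -0.13561205 -1.91940504]
at [ 0.4334 -0.1359  0.0332] 0.08497299373577641
0.065 0.0503 gap 0.05010954304661786 dF -1.281314689943475 t 71.9667
weight 1.2411597684955862
pull_a [541.3, 411.6] off est 0.0091148357647075
pull_a [285.4, 394.6] off est 0.0008166166456918672
box_a [459.5, 348.6] off est 0.06689729601747531
box_a [283.2, 248.5] off est 0.000458671695143632
[113, 113, 113, 115, 115, 116, 116, 116, 115, 121, 188, 192, 192, 160, 103, 156, 170, 170, 170, 170]
72.6167
```

Box 4 is empty at 1.24 N and centred in the grip. It goes in the third slot, then I'll check the tray and shift the heavy box inward.

```bash
cat > g.py <<'E'
from h import *
to_tray(-.1,0.,hz=.0335); print(read_time_s())
move_ptp([.58,-.33,.36],Q(np.radians(148.2))); save('wrist','w20.png')
bx=-np.array([np.cos(np.radians(148.2)),np.sin(np.radians(148.2))])
for n,z,b in (('pull_a',.071,.036),('lip_a',.046,.052),('box_a',.004,0)):
    for at,c,px in dets(n,z): d=np.array(at)-TR; print(n,c,'tray x,y of box centre',np.round([d@bx-b,d@TU],3))
v,n,r,o,ty=see_box([.43,.30],'w21.png',h=.2,yaw0=0.)
for n,z in (('pull_a',.112),('lip_a',.087),('box_a',.045),('stand_rest',.045)): print(n,dets(n,z))
print(ty,read_time_s(),read_qpos())
E
python3 g.py
```

```text
gap 0.05044956531419404
lowered to 0.0365 dF 12.34
78.2083
pull_a 0.68 tray x,y of box centre [-0.001 -0.104]
pull_a 0.62 tray x,y of box centre [-0.     0.003]
lip_a 0.93 tray x,y of box centre [0.005 0.072]
lip_a 0.65 tray x,y of box centre [-0.     0.004]
box_a 0.94 tray x,y of box centre [0.004 0.08 ]
box_a 0.9 tray x,y of box centre [-0.003 -0.   ]
box_a 0.76 tray x,y of box centre [-0.001 -0.104]
pull_a [([0.4624, 0.3026], 0.62, [286.0, 260.0])]
lip_a []
box_a []
stand_rest [([0.523, 0.2969], 0.93, [279.0, 287.0])]
3.141592653589793 82.0083 [-0.37701762  0.18738714 -0.3424052   1.90430558  0.07172316  1.06163783
  0.82194698]
```

All three empties sit in the tray, with x offsets of 5 mm or less. Next I shift the heavy box about 25 mm inward, release it, then grip the pull across its 24 mm and tilt the lid.

```bash
cat > g.py <<'E'
from h import *
q=Q(np.pi); x,y=.43,.30
movel([x,y,.15],q,speed=.3); movel([x,y,.0785],speed=.12); move_gripper(.065,100); move_gripper(0,100); print('gap',read_finger_gap())
movel([x,y,.10],speed=.1); pause(.2); print('gap',read_finger_gap(),fz())
movel([.455,y,.10],speed=.1); z=lower(.455,y,.09,.0785,thr=4); p=read_eef_pos(); move_gripper(.085); pause(.2)
movel([.455,y,.19],speed=.3); print(p,read_time_s())
save('wrist','w22.png'); print(dets('pull_a',.112),dets('stand_rest',.045),dets('lip_a',.087))
E
python3 g.py
```

```text
gap 0.049541605846178505
gap 0.0495923592623183 (np.float64(-6.088522639784973), np.float64(0.4929983873475938))
lowered to 0.078 dF 12.07
[0.45523901 0.30025397 0.07994892] 87.8
[([0.4876, 0.3001], 0.74, [283.0, 267.0])] [([0.5187, 0.2948], 0.8, [277.0, 266.0])] []
```

```bash
cat > g.py <<'E'
from h import *
q=Q(np.pi); x,y=.4885,.3005
move_gripper(.05,80); movel([x,y,.16],q,speed=.3); f0=fz()
movel([x,y,.121],speed=.08); print('touch',fz()[0]-f0[0],read_eef_pos())
move_gripper(0,80); print('gap',read_finger_gap(),read_ft_force())
p=np.array(read_eef_pos()); print(p)
def pose(d,th,up=0.):
    # rigid lid motion about the rear lower edge of the lid
    piv=np.array([x-.086,y,.083]); r=np.array([x,y,.121])-piv; M=R.from_euler('y',-th)
    return piv+np.array([d,0,up])+M.apply(r),(M*R.from_quat(q)).as_quat()
a,b=pose(0,np.radians(3.3)); movel(list(a),b,speed=.03); pause(.2); print('lifted',read_eef_pos(),read_ft_force(),read_ft_torque(),read_finger_gap(),read_time_s())
save('wrist','w23.png'); print(dets('pull_a',.116))
E
python3 g.py
```

```text
touch -0.31099573480121867 [0.48863449 0.30056009 0.12124052]
gap 0.00024957931983682395 [-0.45314499 -0.00153066 -0.71909855]
[0.48849696 0.30048567 0.12099303]
lifted [0.48662719 0.30032485 0.12582486] [-0.07772594  0.03149913 -0.38759748] [0.02286202 0.04939949 0.01574176] -5.168260282167952e-05 91.45
[([0.4876, 0.3007], 0.7, [283.0, 270.0])]
```

The fingers closed just above the pull, because the tips retract with opening. I'll retry lower.

```bash
cat > g.py <<'E'
from h import *
q=Q(np.pi); x,y=.4885,.3005
movel([x,y,.14],q,speed=.15); move_gripper(.045,80); f0=fz()
for z in (.116,.113):
    movel([x,y,z],speed=.06); print('touch',fz(5)[0]-f0[0],read_eef_pos())
    move_gripper(.03,40); print(read_finger_gap(),fz(5)[0]-f0[0]); move_gripper(0.,80); g=read_finger_gap(); print(z,'gap',g,np.array(read_ft_force())-[0,0,f0[0]])
    if g>.012: break
    move_gripper(.045)
print(read_time_s())
E
python3 g.py
```

```text
touch 0.4387099978852242 [0.48881853 0.3007381  0.11643214]
0.030253841988131046 -0.2041160301828316
0.116 gap 6.693504485173781e-05 [0.11693973 0.69667597 0.37151363]
touch -0.05623863182340384 [0.48855737 0.30055172 0.11305895]
0.02976434146088172 -0.10634039316550972
0.113 gap 6.056042063388817e-05 [-0.46569395 -0.69548207 -0.31537314]
97.0
```

There was no contact at all, so my position or height must be off. I'll back away and triangulate the pull from several cameras.

```bash
cat > g.py <<'E'
from h import *
movel([.4885,.3005,.2],speed=.3); move_gripper(.085)
def tri(obs):
    A=np.zeros((3,3));b=np.zeros(3)
    for o,d in obs: d=d/np.linalg.norm(d); M=np.eye(3)-np.outer(d,d); A+=M;b+=M@o
    return np.linalg.solve(A,b)
obs={}
def add(cam):
    read_camera(cam) if cam!='wrist' else save('wrist','w24.png'); P=camera_params(cam)
    for n in ('pull_a','lip_a'):
        for r in tip_of(cam,n):
            w=onz(cam,r['at'],.112 if n[0]=='p' else .087,P); 
            if np.linalg.norm(w[:2]-[.50,.30])<.08: print(cam,n,r['confidence'],np.round(r['at']),w.round(4)); obs.setdefault(n,[]).append(ray(cam,r['at'],P)); break
add('wrist'); move_ptp([.42,.24,.25],Q(np.pi)); add('wrist'); move_ptp([.45,.05,.3],Q(np.pi/2)); add('top'); add('scene')
for n in obs: print(n,len(obs[n]),tri(obs[n]))
print(read_time_s())
E
python3 g.py
```

```text
wrist pull_a 0.71 [283. 219.] [0.4888 0.3012 0.112 ]
wrist pull_a 0.58 [351. 272.] [0.4885 0.3016 0.112 ]
top pull_a 0.88 [156. 241.] [0.488  0.3098 0.112 ]
top lip_a 0.58 [161. 234.] [0.507  0.3057 0.087 ]
scene pull_a 0.98 [375. 294.] [0.4894 0.2994 0.112 ]
scene lip_a 0.61 [365. 303.] [0.5066 0.2993 0.087 ]
pull_a 4 [0.48822978 0.30268322 0.11539575]
lip_a 2 [0.50762238 0.30230659 0.09366303]
100.075
```

Position agrees across cameras at (0.488, 0.301, 0.112). The real tip reach must be less than assumed, so I'll check the tips' depth against the earlier wrist picture, with no robot time used.

```bash
cat > g.py <<'E'
from h import *
p=np.array(read_eef_pos()); M=R.from_quat(read_tcp_rot()).as_matrix(); P=camera_params('wrist')
for s in (-.02,-.013,0,.006,.013,.019):
    print(s,[np.round(proj('wrist',p+M@np.array([xx,yy,s]),P)[0]).tolist() for xx in(-.011,.011) for yy in (-.025,.0425)])
E
python3 g.py; python3 - <<'E'
import cv2
for f in ('w16','w21','w5'):
    g=cv2.cvtColor(cv2.imread(f'pics/{f}.png'),cv2.COLOR_BGR2HSV)
    import numpy as np
    m=(g[...,1]<40)&(g[...,2]>90); m[:250]=0
    for side in (slice(100,282),slice(284,460)):
        ys,xs=np.nonzero(m[:,side]); xs=xs+side.start; i=ys<ys.min()+3; print(f,ys.min(),ys.max(),xs[i].min(),xs[i].max(),xs.min(),xs.max())
E
```

```text
-0.02 [[226.0, 323.0], [384.0, 323.0], [223.0, 277.0], [388.0, 277.0]]
-0.013 [[228.0, 313.0], [380.0, 314.0], [226.0, 269.0], [384.0, 269.0]]
0 [[232.0, 298.0], [373.0, 298.0], [230.0, 256.0], [377.0, 256.0]]
0.006 [[233.0, 291.0], [370.0, 291.0], [231.0, 251.0], [374.0, 251.0]]
0.013 [[235.0, 284.0], [367.0, 284.0], [233.0, 245.0], [370.0, 245.0]]
0.019 [[236.0, 279.0], [364.0, 279.0], [235.0, 240.0], [368.0, 240.0]]
w16 279 328 205 215 185 215
w16 278 338 349 359 349 379
w21 291 358 154 166 118 166
w21 291 358 398 411 398 446
w5 277 335 218 228 202 228
w5 277 326 336 346 336 361
```

The wrist geometry suggests the tips sit less far ahead of the reported TCP than stated. A quick touch test on bare stand will settle it.

```bash
cat > g.py <<'E'
from h import *
move_gripper(.0,60); move_ptp([.62,.25,.13],Q(np.pi)); f0=fz(4)[0]; t=read_time_s()
movel([.62,.25,.075],speed=.15)
z=.075
while z>.03:
    movel([.62,.25,z],speed=.05); f=read_ft_force()[2]-f0
    if f>4: break
    z-=.004
print(z,f,read_eef_pos(),read_time_s()-t); movel([.62,.25,.13],speed=.3); print(read_finger_gap(),read_time_s())
E
python3 g.py
```

```text
0.03099999999999996 9.48185921178861 [0.62053083 0.25023677 0.0337038 ] 3.5167
9.79916220314156e-06 106.2333
```

The tips are actually about 11 mm behind the reported TCP when closed, some 30 mm short of the stated reach. That explains the shallow box grips and missing the pull. I'll redo the pull grip with TCP z ≈ 0.085.

```bash
cat > pose.py <<'E'
from h import *
q=Q(np.pi); x,y,zg=.4885,.3008,.085
def pose(d,th,up=0.):
    piv=np.array([x-.086,y,.083]); r=np.array([x,y,zg])-piv; M=R.from_euler('y',-th)
    return list(piv+np.array([d,0,up])+M.apply(r)),(M*R.from_quat(q)).as_quat()
E
cat > g.py <<'E'
from pose import *
move_gripper(.045,60); movel([x,y,.14],q,speed=.25); f0=fz(4)[0]
movel([x,y,.095],speed=.15); print(fz(3)[0]-f0); movel([x,y,zg],speed=.06); print('touch',fz(4)[0]-f0)
move_gripper(0,80); g=read_finger_gap(); print('gap',g,np.array(read_ft_force())-[0,0,f0])
if g>.012:
    a,b=pose(0,np.radians(3.3)); movel(a,b,speed=.03); pause(.2); print('lifted',read_eef_pos(),read_ft_force()-np.array([0,0,f0]),read_finger_gap())
print(read_time_s())
E
python3 g.py
```

```text
-0.217373302896003
touch -0.08394136239191405
gap 0.021997285251447465 [-0.58982573  0.13201669  4.86695675]
lifted [0.48858955 0.30101309 0.08999087] [0.37471383 0.6342831  2.33437284] 0.021684476476500965
109.6083
```

```bash
cat > g.py <<'E'
from pose import *
def ft(n=6):
    a=[]
    for _ in range(n): pause(.03); a.append(read_ft_force())
    return np.mean(a,0).round(2)
print(ft())
a,b=pose(0,np.radians(4)); movel(a,b,speed=.03); print('4deg',ft())
for d in (.006,.014,.022):
    a,b=pose(d,np.radians(4)); movel(a,b,speed=.03); print(d,ft(),round(read_finger_gap(),4))
save('wrist','w25.png'); print('pull',dets('pull_a',.117)); print('lip',dets('lip_a',.087)); 
read_camera('scene'); print('scene pull',dets('pull_a',.117,'scene'),'lip',dets('lip_a',.087,'scene')); print(read_time_s())
E
python3 g.py
```

```text
[0.77 0.84 2.85]
4deg [1.79 0.91 2.49]
0.006 [-1.55 -0.31  3.04] 0.0218
0.014 [ 1.12 -0.41  2.31] 0.0221
0.022 [-0.56 -0.    2.61] 0.0218
pull [([0.5096, 0.3009], 0.76, [282.0, 313.0])]
lip []
scene pull [([0.5493, -0.3891], 0.87, [215.0, 90.0]), ([0.5789, -0.3147], 0.79, [214.0, 110.0]), ([0.6286, -0.2408], 0.74, [207.0, 134.0]), ([0.5155, 0.3032], 0.73, [366.0, 301.0])] lip [([0.5956, -0.3474], 0.95, [206.0, 113.0]), ([0.6491, -0.2505], 0.91, [199.0, 142.0]), ([0.5065, 0.3094], 0.86, [368.0, 307.0]), ([0.562, -0.3928], 0.84, [211.0, 99.0])]
112.3417
```

The pull moved 22 mm, the lip stayed at x = 0.5065 and the drawing force is near zero, so the lid is sliding. I'll continue the draw.

```bash
cat > g.py <<'E'
from pose import *
for d in (.03,.04,.05,.056):
    th=max(np.radians(4),np.arcsin(.0052/(.101-d))); a,b=pose(d,th); movel(a,b,speed=.06); print(d,np.round(read_ft_force(),1),round(read_finger_gap(),4))
for d,th,up in ((.066,5,.004),(.076,3.5,.007),(.09,1.5,.009),(.11,0,.011),(.14,0,.014)):
    a,b=pose(d,np.radians(th),up); movel(a,b,speed=.06); print(d,np.round(read_ft_force(),1),round(read_finger_gap(),4))
pause(.2); read_camera('scene'); print('scene pull',dets('pull_a',.126,'scene'),'lip',dets('lip_a',.087,'scene')); print(read_time_s(),read_eef_pos())
E
python3 g.py
```

```text
0.03 [0.3 0.1 2.3] 0.0223
0.04 [0.5 0.7 2. ] 0.0218
0.05 [-0.5 -0.6  2.3] 0.0219
0.056 [0.3 0.3 2.7] 0.0219
0.066 [-0.6  0.6 -0.2] 0.0221
0.076 [-0.7 -0.1 -1.3] 0.0222
0.09 [-0.2 -0.9 -0.8] 0.0218
0.11 [-0.   0.8 -0.3] 0.0218
0.14 [ 0.1 -0.1 -1.1] 0.0222
scene pull [([0.5522, -0.3718], 0.8, [216.0, 92.0]), ([0.5839, -0.3074], 0.72, [213.0, 109.0]), ([0.6335, 0.3041], 0.67, [312.0, 328.0]), ([0.6309, -0.236], 0.59, [206.0, 132.0])] lip [([0.5917, -0.3401], 0.95, [208.0, 114.0]), ([0.5031, 0.3041], 0.82, [368.0, 304.0]), ([0.5638, -0.3856], 0.73, [212.0, 101.0]), ([0.651, -0.2514], 0.67, [199.0, 142.0])]
116.0167 [0.6281868  0.3008824  0.09899205]
```

```bash
cat > g.py <<'E'
from pose import *
X=.6275
z=lower(X,y,.056,.045,q,thr=2.5,step=.002); pause(.2); move_gripper(.03,30); pause(.1); move_gripper(.05); pause(.2); print('gap',read_finger_gap())
movel([X,y,.2],speed=.2)
save('wrist','w26.png'); print('pull',dets('pull_a',.074)); 
move_ptp([.45,.05,.32],Q(np.pi/2)); pause(.2)
for c in ('scene','top'):
    save(c,c+'9.png')
    for n,zz in (('pull_a',.074),('lip_a',.087),('box_a',.045),('sake_cup',.008),('candle',0),('tea_caddy',0)): print(c,n,[(t[0],t[1]) for t in dets(n,zz,c)])
print(read_time_s(),read_ft_force())
E
python3 g.py
```

```text
lowered to 0.046 dF 9.93
gap 0.05000941303649776
pull [([0.626, 0.3062], 0.78, [290.0, 203.0])]
scene pull_a [([0.5677, -0.3721], 0.75), ([0.6318, 0.3005], 0.75), ([0.5367, -0.4368], 0.73), ([0.6186, -0.2922], 0.62)]
scene lip_a [([0.5056, 0.3074], 0.91), ([0.5964, -0.3478], 0.63), ([0.6475, -0.2536], 0.63), ([0.5595, -0.3969], 0.62)]
scene box_a [([0.4595, 0.2997], 0.95), ([0.6144, -0.225], 0.94), ([0.5505, -0.3218], 0.89), ([0.5195, -0.3855], 0.74)]
scene sake_cup [([0.6427, -0.1298], 0.94)]
scene candle [([0.7462, 0.136], 0.94), ([0.773, -0.1651], 0.47)]
scene tea_caddy [([0.7723, -0.1708], 0.84)]
top pull_a [([0.5303, -0.4315], 0.8), ([0.5727, -0.376], 0.75), ([0.6213, -0.2808], 0.62)]
top lip_a [([0.5057, 0.2917], 0.95), ([0.6271, -0.2841], 0.67), ([0.5778, -0.3589], 0.6), ([0.5413, -0.4261], 0.55)]
top box_a [([0.5098, -0.4057], 0.86), ([0.5886, -0.2562], 0.75), ([0.4589, 0.2896], 0.6), ([0.5331, -0.3423], 0.59)]
top sake_cup [([0.6492, -0.1336], 0.75)]
top candle [([0.7424, 0.1392], 0.83), ([0.5417, -0.4627], 0.39)]
top tea_caddy [([0.7681, -0.1522], 0.69)]
122.15 [-0.59932083 -0.42754223 -0.09730165]
```

```bash
cat > g.py <<'E'
from h import *
ty=np.radians(148.2); move_ptp([.54,-.33,.36],Q(ty)); pause(.2); save('wrist','w27.png')
bx=-np.array([np.cos(ty),np.sin(ty)])
for n,z,b in (('pull_a',.071,.036),('lip_a',.046,.052),('box_a',.004,0)):
    for at,c,px in dets(n,z): d=np.array(at)-TR; print(n,c,px,np.round([d@bx-b,d@TU],3))
print(dets('tray_in',.004),dets('sake_cup',.008),read_time_s())
im=cv2.imread('pics/w27.png'); P=camera_params('wrist')
# dark pull blobs: pixel areas and centroids
hsv=cv2.cvtColor(im,cv2.COLOR_BGR2HSV)
for s in (.08,.1,0,-.1):
    c=TR+s*TU; print(s,'pull expected px',proj('wrist',[*(c+.036*bx),.071],P)[0].round(),'rear rim mid',proj('wrist',[*(c-.055*bx),.057],P)[0].round())
E
python3 g.py
```

```text
pull_a 0.82 [268.0, 202.0] [0.    0.001]
pull_a 0.75 [350.0, 199.0] [-0.004 -0.101]
pull_a 0.54 [214.0, 214.0] [0.015 0.07 ]
lip_a 0.82 [269.0, 211.0] [0.004 0.003]
lip_a 0.81 [213.0, 215.0] [0.01  0.077]
lip_a 0.77 [346.0, 206.0] [-0.003 -0.1  ]
lip_a 0.67 [271.0, 204.0] [-0.006 -0.001]
lip_a 0.44 [442.0, 147.0] [-0.081 -0.215]
box_a 0.87 [266.0, 163.0] [-0.001  0.007]
box_a 0.79 [344.0, 163.0] [-0.    -0.101]
box_a 0.62 [212.0, 166.0] [0.005 0.083]
[] [([0.6322, -0.1361], 0.59, [441.0, 136.0])] 124.2167
0.08 pull expected px [206. 202.] rear rim mid [204. 126.]
0.1 pull expected px [190. 202.] rear rim mid [187. 126.]
0 pull expected px [270. 202.] rear rim mid [270. 126.]
-0.1 pull expected px [350. 202.] rear rim mid [353. 126.]
```

Boxes 2 and 4 read well. Box 1 reads displaced (about +10 mm x, s = 0.077, maybe turned), so it may have been knocked or be resting on the tray wall. I'll take a closer measurement over it.

```bash
cat > g.py <<'E'
from h import *
ty=np.radians(148.2); bx=-np.array([np.cos(ty),np.sin(ty)]); c=TR+.08*TU+.005*bx
move_ptp([*(c+.02*bx),.20],Q(ty)); pause(.2); im=save('wrist','w28.png')
P=camera_params('wrist')
for n,z,b in (('pull_a',.071,.036),('lip_a',.046,.052),('box_a',.004,0)):
    for at,cf,px in dets(n,z): d=np.array(at)-TR; print(n,cf,px,np.round([d@bx-b,d@TU],3))
# pull blob: dark brown
h=cv2.cvtColor(im,cv2.COLOR_RGB2HSV); m=((h[...,2]<125)&(h[...,2]>45)&(h[...,1]>110)&((h[...,0]<12)|(h[...,0]>170))).astype(np.uint8)
m=cv2.morphologyEx(m,cv2.MORPH_OPEN,np.ones((5,5)))
n,l,st,ce=cv2.connectedComponentsWithStats(m)
for i in range(1,n):
    if st[i,4]>250: 
        ys,xs=np.nonzero(l==i); rr=cv2.minAreaRect(np.c_[xs,ys].astype(np.float32)); d=onz('wrist',rr[0],.071,P)[:2]-TR; print(st[i].tolist(),np.round(rr[0]),np.round(rr[1]),round(rr[2],1),np.round([d@bx-.036,d@TU],3))
for hh in (.004,.012): print('upright pull rect exp', [proj('wrist',[*(c+(.036+dx)*bx+dy*TU),.067+hh],P)[0].round().tolist() for dx in(-.01,.01) for dy in (-.012,.012)])
# long straight edges near the box: angles
g=cv2.cvtColor(im,cv2.COLOR_RGB2GRAY); L=cv2.createLineSegmentDetector().detect(g)[0][:,0]
for x1,y1,x2,y2 in L:
    if np.hypot(x2-x1,y2-y1)>45 and 150<(x1+x2)/2<420 and (y1+y2)/2<300: print(np.round([x1,y1,x2,y2]).astype(int).tolist())
E
python3 g.py
```

```text
pull_a 0.79 [504.0, 208.0] [-0.003 -0.101]
pull_a 0.67 [379.0, 213.0] [ 0.002 -0.001]
pull_a 0.59 [281.0, 220.0] [0.008 0.08 ]
lip_a 0.8 [281.0, 230.0] [0.011 0.08 ]
lip_a 0.77 [367.0, 222.0] [0.003 0.003]
lip_a 0.72 [487.0, 218.0] [-0.002 -0.102]
box_a 0.91 [281.0, 159.0] [0.005 0.081]
box_a 0.89 [365.0, 155.0] [0.001 0.001]
box_a 0.86 [474.0, 150.0] [-0.004 -0.102]
[0, 0, 220, 396, 33913] [130. 199.] [179. 435.] 21.0 [-0.009  0.201]
[486, 192, 35, 28, 821] [503. 206.] [27. 34.] 90.0 [-0.005 -0.099]
[362, 195, 26, 29, 320] [374. 209.] [28. 25.] 90.0 [-0.002  0.004]
[224, 278, 31, 54, 1018] [239. 304.] [53. 30.] 90.0 [0.088 0.117]
[507, 349, 23, 38, 472] [517. 367.] [36. 21.] 66.8 [ 0.156 -0.144]
[0, 373, 30, 47, 880] [ 14. 396.] [46. 29.] 90.0 [0.191 0.338]
[523, 378, 27, 35, 375] [535. 396.] [42. 14.] 62.4 [ 0.189 -0.168]
upright pull rect exp [[295.0, 205.0], [266.0, 205.0], [295.0, 228.0], [266.0, 228.0]]
upright pull rect exp [[296.0, 208.0], [265.0, 208.0], [295.0, 231.0], [266.0, 231.0]]
[349, 93, 340, 226]
[190, 69, 201, 217]
[255, 108, 250, 232]
[405, 175, 399, 228]
[408, 100, 399, 173]
[313, 108, 307, 181]
[313, 183, 308, 235]
[558, 69, 221, 67]
[319, 81, 271, 80]
[222, 81, 218, 141]
[316, 217, 324, 118]
[222, 74, 558, 75]
[255, 224, 257, 179]
[259, 95, 323, 99]
[333, 209, 339, 98]
[322, 102, 259, 98]
[353, 91, 413, 91]
[263, 177, 266, 119]
[199, 77, 204, 147]
[356, 173, 359, 124]
[202, 161, 196, 77]
```

Box 1 reads upright on the tray floor: about +6 mm off centre, turned about 3° and clear of the walls and its neighbour. Regripping would gain nothing, so I'll retreat and hand in.

```bash
python3 -c "
from h import *
p=read_eef_pos(); movel([p[0],p[1],.34],speed=.3); pause(.3); print(read_time_s(),read_ft_force()); sign_off()"
```

```text
126.3167 [0.42181688 1.05011688 1.04236603]
the job is handed in; nothing more can be done
```

The job is handed in at 126 s of the 192 s limit, with every step done and the arm clear of everything.

**What was done**
- **Cup:** it stands on the lacquer coaster.
- **Boxes:** I lifted all four. Three were empty (about 2, 1.5 and 1.2 N) and stand in the tray. The heavy one (5.8 N) stands on the clear half of the stand.
- **Heavy box:** I first set it too close to the near edge, so I regripped it, moved it about 25 mm inward and released it before opening it.
- **Lid:** I raised the pull end, slid the lid out along its grooves (the box did not move) and laid it flat, pull up, in front of the box on the stand. Wrist and scene cameras put the pull at about x 0.63, y 0.30, within 6 mm of where I released it.

**What went wrong or disagreed**
- **Fingertips:** a touch test showed them about 11 mm behind the reported tool point, not 19 mm ahead. That probably caused three failed box grips and two failed pull grips. All were redone, and nothing shifted noticeably.
- **First empty box:** my last check found it about 20 mm along the tray from where I put it, about 6 mm off the tray's centreline and turned about 3°. The readings still have it upright and clear of the walls and its neighbour, so I left it. I had no picture views left to confirm this by eye.
- **Lid:** the top camera did not detect the pull after it was laid down.
- **Candle and tea caddy:** the readings match their starting positions to about 2 cm, which is roughly how far the cameras disagree with each other.

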